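# Set out the toner bottle sample row by height

## Robot

A 6-joint arm with a two-finger parallel gripper is mounted at the origin on the work surface. World frame = base frame: x ahead of the robot, y to its left, z up, the work surface at z = 0. Lengths are in m, angles in degrees, forces in N, time in s.
With the tool pointing down it reaches from about 0.4 to 0.825 m from the base axis. Payload 7 kg.
Tool frame: the origin (TCP) lies on the centre line of the jaws, within the pads' length; the fingertips stand 11 mm ahead of it and the grasp point (between the pads) lies 8 mm behind it; z points along the fingers, y is the direction in which the jaws open and shut (so a half turn about z gives the same grasp; the last joint's range is limited). The gripper opens to 88 mm and grips with 3 to 60 N. Pads are 19 mm wide; open, the fingers measure 130 mm over their backs; the gripper's body (78 mm by 193 mm) begins 47 mm behind the grasp point.
Start: joints at [82.168, 20.546, 0.682, 0, -70.136, -16.507], TCP at [0.278, 0.615, 0.238] pointing down, gripper open.
Joint ranges: [-176.03, 176.03], [-82.01, 121.73], [-58.28, 71.71], [-173.87, 95.51], [-174.79, -0.11], [-173.66, 173.66]. Speed limits (degrees/s): [136.94, 136.94, 172.46, 180, 180, 180].

## Interface

Orientations are given as [roll, pitch, yaw] about the fixed x, y, z axes, in that order (R = Rz(yaw) Ry(pitch) Rx(roll)).
In Python, from plant import ctrl, cams, order gives the robot as it stands.
- The arm moves only by the tool jog_arm, never from a script. Its argument "motion" is a list of rows, each an object with "offset": the shift along the tool's x, y, z in mm, a list of three; "roll": the turn about the tool's z in rad; "hand": the finger opening in mm, from 0 to 87.6. A call has 1 to 20 rows; each row is the pose to reach, as a shift and turn from the pose commanded when the call began, along the tool's axes at that moment; what a row does not reach only later rows make up. A row lasts 1/12 s, in which the tool goes at most 41.7 mm and 7.16 degrees, less where a joint would pass 70% of its speed; a pose out of reach is approached as far as the arm can. A call with a gripper value outside its range is refused whole. The fingers move at their own pace and stop on an object; the grip force is fixed at half the most. Time passes only in rows, so rows that repeat a pose let the fingers close. It gives the time, the measured TCP pose, the force and the opening at its end, in the units of the state.
- ctrl.get_obs(): the state, without advancing time (a new reading comes with each control period).
- cams.snapshot(name): name is "side" or "top" or "wrist"; returns a dict with "img" (400x640x3 uint8, red, green, blue), "K" (3x3 intrinsics, pixels), "cam_to_world" (4x4, takes a point from camera to world coordinates); the wrist camera has in their place "T_tool_cam" (4x4, takes a point from camera to tool coordinates, whose origin is the TCP and whose axes are the flange's). Camera axes: x right, y down, z forward; pixel columns grow to the right and rows downward; lengths in m; the calibration is good to about 2 mm. The wrist camera is an equidistant fisheye: a pixel r from the principal point sees the ray r / f radians off the axis. A picture is of the moment at which its call begins: read the wrist's pose just before it. There is no depth.
- order.close_job(): hands the job in, once; it reports no verdict.
The state is a dict: "clock": time; "joint_pos": joint angles; "qvel": joint speeds; "tau": joint torques, N m; "tool_pos": TCP position; "orientation": TCP orientation; "force": force on the tool from outside, world axes, zero at the start; "moment": the same for the moment, N m; "opening": finger opening in m.
Only numpy, scipy, OpenCV 4.12 (cv2) and the standard library are available. Lean on these libraries where they do the work, as an engineer would, in place of code of your own. Each camera call takes 0.05 s, during which the arm holds its last target. There are 200 camera calls.

## Task

Set out the sample row for labelling: stand the four yellow toner bottles upright on the four round dark mats, one centred on each mat, in order of height, with the shortest next to the label dispenser and the tallest at the carton end. Do not knock any bottle over on the way.

Things in the scene. Friction and masses are not known exactly. Their poses are not given: they have to be found in the camera images.
- bottle_a: loose yellow ribbed plastic toner bottle standing upright with a black round screw cap; 104 mm tall in all, body 50 mm diameter. The cap (34 mm diameter) is the top 30 mm and stands clear of the bottle's shoulder, so the fingers can close on it from above at any yaw. Weighs 60 to 280 g. Origin: centre of the underside, z up.
- bottle_b: loose yellow ribbed plastic toner bottle standing upright with a black round screw cap; 140 mm tall in all, body 58 mm diameter. The cap (34 mm diameter) is the top 30 mm and stands clear of the bottle's shoulder, so the fingers can close on it from above at any yaw. Weighs 60 to 280 g. Origin: centre of the underside, z up.
- bottle_c: loose yellow ribbed plastic toner bottle standing upright with a black round screw cap; 86 mm tall in all, body 46 mm diameter. The cap (34 mm diameter) is the top 30 mm and stands clear of the bottle's shoulder, so the fingers can close on it from above at any yaw. Weighs 60 to 280 g. Origin: centre of the underside, z up.
- bottle_d: loose yellow ribbed plastic toner bottle standing upright with a black round screw cap; 122 mm tall in all, body 54 mm diameter. The cap (34 mm diameter) is the top 30 mm and stands clear of the bottle's shoulder, so the fingers can close on it from above at any yaw. Weighs 60 to 280 g. Origin: centre of the underside, z up.
- mat_1: one of four identical fixed flat dark grey, nearly black discs with a lighter grey rim and a fine white centre cross, 84 mm diameter, 4 mm thick, fixed in a straight row on a strip of white tape, centres 95 mm apart. The numbers in the mats' names say nothing of their order in the row. Origin: centre of the underside (bottle stands 4 mm above it).
- mat_2: one of four identical fixed flat dark grey, nearly black discs with a lighter grey rim and a fine white centre cross, 84 mm diameter, 4 mm thick, fixed in a straight row on a strip of white tape, centres 95 mm apart. The numbers in the mats' names say nothing of their order in the row. Origin: centre of the underside (bottle stands 4 mm above it).
- mat_3: one of four identical fixed flat dark grey, nearly black discs with a lighter grey rim and a fine white centre cross, 84 mm diameter, 4 mm thick, fixed in a straight row on a strip of white tape, centres 95 mm apart. The numbers in the mats' names say nothing of their order in the row. Origin: centre of the underside (bottle stands 4 mm above it).
- mat_4: one of four identical fixed flat dark grey, nearly black discs with a lighter grey rim and a fine white centre cross, 84 mm diameter, 4 mm thick, fixed in a straight row on a strip of white tape, centres 95 mm apart. The numbers in the mats' names say nothing of their order in the row. Origin: centre of the underside (bottle stands 4 mm above it).
- label_dispenser: fixed grey label dispenser with a white roll, 100 x 56 mm, 60 mm tall, standing in line with the row of mats just beyond one of its two ends (at the other end is a small brown carton, 90 x 56 x 50 mm); its origin, the centre of its underside, is 95 mm from the centre of the nearest mat.
Things that resemble listed ones, but are neither listed nor needed, are in the scene too. What is shaped like the mat_3 but purple is not meant. Leave any blue look-alike of the bottle_c alone.

How it is judged:
By the outcome, as a careful person would: the job done as asked, in the order asked, and still so for the second after the job is handed in, with the robot touching nothing.
It also fails if it takes over 118 s, if anything falls off the work surface, if the arm or the gripper's body presses on something with over 40 N, if the wrist force passes 120 N, or if a joint passes its speed limit or range.

## Working session

There is one attempt and no reset: what is moved stays moved. The work goes in short steps, Python scripts to look and compute and a tool call to move; the robot and the scene stay as the last step left them, time stands still between calls to the robot, and variables do not carry over. Pictures are saved under pics/ and viewed, about 12 in all and at most 16, crops included, and the job is handed in when it is done.

Besides the shell and the picture viewer there is one more tool, called after "Emit:" in YAML: its name, and indented under it one key for each argument. jog_arm: Moves the arm, as the interface text tells. Its arguments: {"type":"object","properties":{"motion":{"type":"array"}},"required":["motion"]}

```bash
mkdir -p pics
cat > h.py <<'E'
import sys; sys.path.insert(0,'.')
from plant import ctrl,cams,order
import numpy as np,cv2
def snap(n,f=None):
    o=ctrl.get_obs(); s=cams.snapshot(n)
    if f: cv2.imwrite('pics/'+f,s['img'][:,:,::-1])
    return s
def ground(s,u,v,z):
    T=s['cam_to_world']; d=T[:3,:3]@np.linalg.inv(s['K'])@[u,v,1]; p=T[:3,3]
    return p+d*(z-p[2])/d[2]
E
python3 - <<'E'
from h import *
o=ctrl.get_obs(); print(o)
for n in('top','side'):
    s=snap(n,n+'0.png'); print(s['K'],s['cam_to_world'])
E
```

```text
{'clock': 0.0, 'joint_pos': array([ 8.21705371e+01,  2.05917176e+01,  6.32198404e-01, -1.87392740e-02,
       -7.01360846e+01, -1.65059754e+01]), 'qvel': array([-0.04886023, -0.09039008, -0.0108891 ,  0.03024572, -0.06466963,
       -0.05328761]), 'tau': array([-5.10669415e-04, -5.82716596e+01,  2.93052578e+01,  6.99744388e+00,
        6.94673668e-03, -1.64726471e-04]), 'tool_pos': array([0.27799772, 0.61456487, 0.23661187]), 'orientation': array([ 1.79903331e+02, -1.02749538e-02, -2.43418116e+01]), 'force': array([ 0.25666259, -0.86328032, -0.13626138]), 'moment': array([-0.02692687,  0.02400611,  0.0068681 ]), 'opening': 0.08773882778498714}
[[430.95746994   0.         323.55523222]
 [  0.         430.95746994 195.45756848]
 [  0.           0.           1.        ]] [[ 0.02441715 -0.99712964  0.07166784  0.46984211]
 [-0.99967916 -0.02483689 -0.00497119  0.0114589 ]
 [ 0.00673693 -0.07152346 -0.99741617  0.87197989]
 [ 0.          0.          0.          1.        ]]
[[416.32965825   0.         327.54062607]
 [  0.         416.32965825 202.82963447]
 [  0.           0.           1.        ]] [[-0.70581221 -0.41436055  0.57457328  0.01970278]
 [-0.70834457  0.42286882 -0.56518133  0.5082767 ]
 [-0.00878028 -0.80590775 -0.59197602  0.55934447]
 [ 0.          0.          0.          1.        ]]
```

View pics/top0.png

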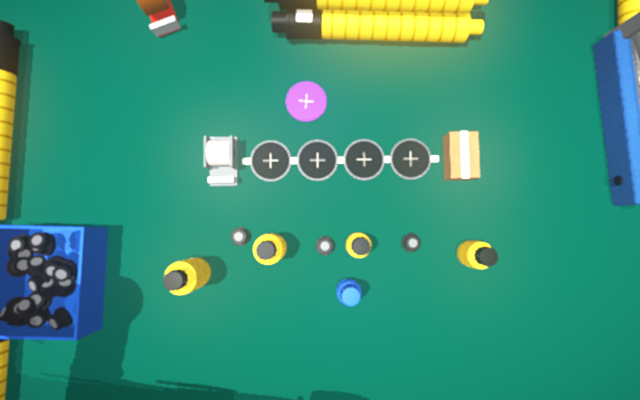

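View pics/side0.png

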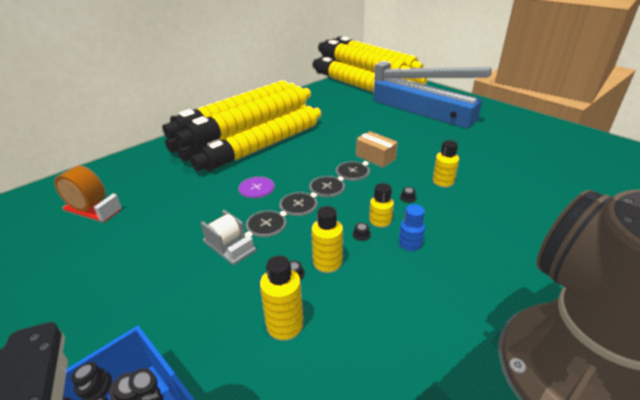

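Run:
```python
from h import *
a=cv2.imread('pics/top0.png')
c=cv2.resize(a[215:305,150:510],(800,200),interpolation=cv2.INTER_CUBIC)
m=cv2.resize(a[115:205,190:490],(800,240),interpolation=cv2.INTER_CUBIC)
cv2.imwrite('pics/crop1.png',np.vstack([c,m]))
```

```text
(no output)
```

View pics/crop1.png

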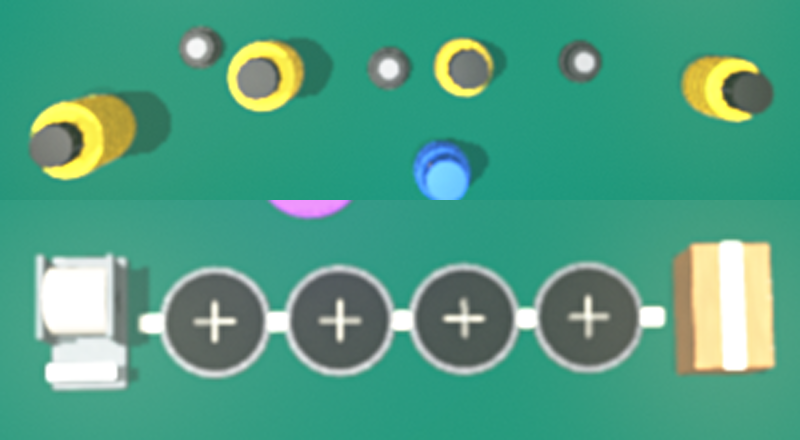

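Run:
```python
from h import *
t=snap('top');s=snap('side')
P=lambda s:s['K']@np.linalg.inv(s['cam_to_world'])[:3]
T=[(172.5,280.7),(266.1,250.1),(361.5,246.5),(488.4,256.9)]
S=[(279,263),(327,214),(382,189),(449,146)]
X=cv2.triangulatePoints(P(t),P(s),np.array(T).T,np.array(S,float).T);print((X[:3]/X[3]).T.round(3))
for p,h in zip(T,(.14,.122,.086,.104)):print(ground(t,*p,h).round(4),'pitch')
for p in[(349,293)]:print('blue',ground(t,*p,.08).round(3))
for p in[(240,236),(325,245),(412,242)]:print('loosecap',ground(t,*p,.02).round(3))
M=np.array([ground(t,*p,.004) for p in[(270.6,160.4),(317.1,160.4),(364,159.2),(410.5,158.9)]]);print(M.round(4),np.linalg.norm(np.diff(M,axis=0),axis=1))
# rigid line fit
c=M.mean(0);d=np.linalg.svd(M-c)[2][0];d*=np.sign(d[1])*-1
print('fit',np.array([c+d*.095*k for k in(-1.5,-.5,.5,1.5)]).round(4))
w=snap('wrist','w0.png');print(w['K'],w['T_tool_cam'])
```

```text
[[ 0.373  0.258  0.14 ]
 [ 0.427  0.107  0.115]
 [ 0.437 -0.062  0.08 ]
 [ 0.425 -0.289  0.095]]
[0.373  0.2573 0.14  ] pitch
[0.4266 0.1046 0.122 ] pitch
[ 0.4352 -0.0635  0.086 ] pitch
[ 0.4231 -0.2872  0.104 ] pitch
blue [ 0.351 -0.043  0.08 ]
loosecap [0.447 0.17  0.02 ]
loosecap [0.434 0.002 0.02 ]
loosecap [ 0.444 -0.169  0.02 ]
[[ 0.6008  0.1163  0.004 ]
 [ 0.6032  0.022   0.004 ]
 [ 0.6081 -0.0733  0.004 ]
 [ 0.6112 -0.1679  0.004 ]] [0.09436178 0.09536453 0.09467074]
fit [[ 0.6005  0.1167  0.004 ]
 [ 0.604   0.0218  0.004 ]
 [ 0.6076 -0.0732  0.004 ]
 [ 0.6112 -0.1681  0.004 ]]
[[309.70691629   0.         317.96613974]
 [  0.         309.70691629 197.23672602]
 [  0.           0.           1.        ]] [[ 4.89723838e-04 -9.59339423e-01 -2.82254551e-01  7.80610450e-02]
 [ 9.99999699e-01  6.39595446e-04 -4.38843006e-04  7.96980006e-04]
 [ 6.01528122e-04 -2.82254252e-01  9.59339448e-01 -1.47930600e-01]
 [ 0.00000000e+00  0.00000000e+00  0.00000000e+00  1.00000000e+00]]
```

View pics/w0.png

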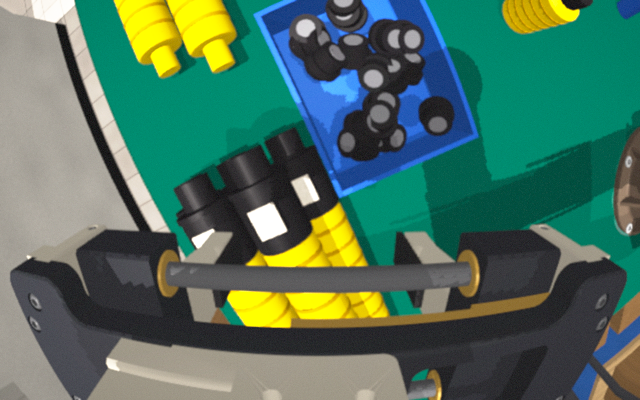

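Wrist view (4 pictures so far): it shows the cap bin and gripper, with no targets in sight. 

Candidates for the yellow bottles in the top view, by cap pixel:
- (172,281), triangulated height 0.140: b
- (266,250), 0.115: d
- (361,246), 0.080: c
- (488,257), 0.095: a

Look-alikes to leave alone are the blue bottle (349,293), loose caps (240,236), (325,245) and (412,242), the large yellow tubes at the top and left edges, and the purple disc (306,101). The crop confirms the choice. The dispenser is at the +y end, so the order from +y is c, a, d, b. I'll start with b.

Emit:
jog_arm:
  motion:
    - {"offset": [30,36,0],"roll": 0.12,"hand": 60}
    - {"offset": [55,68,0],"roll": 0.24,"hand": 60}
    - {"offset": [80,98,0],"roll": 0.36,"hand": 60}
    - {"offset": [105,129,0],"roll": 0.48,"hand": 60}
    - {"offset": [130,159,0],"roll": 0.6,"hand": 60}
    - {"offset": [155,190,0],"roll": 0.72,"hand": 60}
    - {"offset": [180,220,0],"roll": 0.84,"hand": 60}
    - {"offset": [205,250,0],"roll": 0.96,"hand": 60}
    - {"offset": [225,275,0],"roll": 1.08,"hand": 60}
    - {"offset": [234,287,0],"roll": 1.146,"hand": 60}
    - {"offset": [234,287,0],"roll": 1.146,"hand": 60}
    - {"offset": [234,287,0],"roll": 1.146,"hand": 60}
    - {"offset": [234,287,0],"roll": 1.146,"hand": 60}
    - {"offset": [234,287,0],"roll": 1.146,"hand": 60}

```text
clock: 1.42
tool_pos: [0.3731, 0.2578, 0.2375]
orientation: [-180.0, 0.0, -89.9]
force: [-0.6, 0.4, -0.2]
opening: 0.0603
```

```bash
cat >> h.py <<'E'
from scipy.spatial.transform import Rotation as Ro
def wpose(w,o):
    T=np.eye(4);T[:3,:3]=Ro.from_euler('xyz',o['orientation'],degrees=True).as_matrix();T[:3,3]=o['tool_pos']
    return T@w['T_tool_cam']
def wproj(w,o,P):
    p=(np.linalg.inv(wpose(w,o))@np.r_[P,1])[:3];r=np.hypot(*p[:2]);k=w['K'][0,0]*np.arctan2(r,p[2])/r
    return w['K'][:2,2]+k*p[:2]
def wground(w,o,u,v,z):
    q=(np.array([u,v])-w['K'][:2,2])/w['K'][0,0];a=np.hypot(*q)
    T=wpose(w,o);d=T[:3,:3]@np.r_[np.sin(a)*q/a,np.cos(a)];return T[:3,3]+d*(z-T[2,3])/d[2]
E
python3 - <<'E'
from h import *
o=ctrl.get_obs();w=snap('wrist','w1.png')
for P in([.373,.2573,.14],[.4266,.1046,.122],[.447,.17,.02],[.6005,.1167,.004],[.604,.0218,.004]):print(wproj(w,o,P).round(1))
E
```

```text
[319.6 202.8]
[256.8  24.1]
[256.4 101. ]
[149.   70.7]
[149.4   5.8]
```

View pics/w1.png

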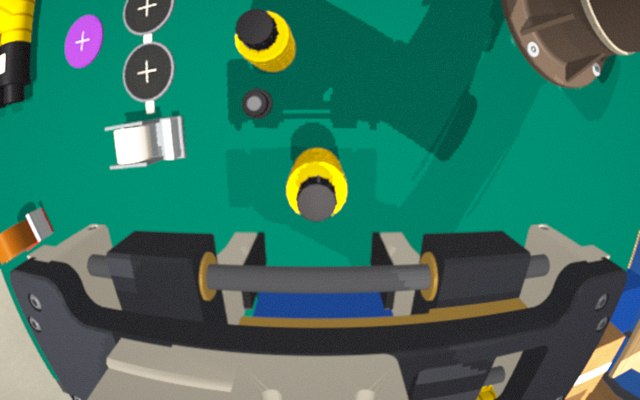

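The b cap shows at (317,199) against a predicted (320,203), and the mats show within 2 px of prediction, so the two cameras agree to about 2 mm. Descending now.

Emit:
jog_arm:
  motion:
    - {"offset": [2,-1,20],"roll": 0,"hand": 60}
    - {"offset": [2,-1,40],"roll": 0,"hand": 60}
    - {"offset": [2,-1,60],"roll": 0,"hand": 60}
    - {"offset": [2,-1,80],"roll": 0,"hand": 60}
    - {"offset": [2,-1,95],"roll": 0,"hand": 60}
    - {"offset": [2,-1,105],"roll": 0,"hand": 60}
    - {"offset": [2,-1,112],"roll": 0,"hand": 60}
    - {"offset": [2,-1,112],"roll": 0,"hand": 60}
    - {"offset": [2,-1,112],"roll": 0,"hand": 60}
    - {"offset": [2,-1,112],"roll": 0,"hand": 50}
    - {"offset": [2,-1,112],"roll": 0,"hand": 42}
    - {"offset": [2,-1,112],"roll": 0,"hand": 38}
    - {"offset": [2,-1,112],"roll": 0,"hand": 34}
    - {"offset": [2,-1,112],"roll": 0,"hand": 20}
    - {"offset": [2,-1,112],"roll": 0,"hand": 20}
    - {"offset": [2,-1,112],"roll": 0,"hand": 20}
    - {"offset": [2,-1,112],"roll": 0,"hand": 20}
    - {"offset": [2,-1,112],"roll": 0,"hand": 20}

```text
clock: 2.97
tool_pos: [0.3744, 0.2553, 0.1259]
orientation: [-180.0, 0.0, -90.0]
force: [0.3, -0.4, 3.3]
opening: 0.0334
```

Emit:
jog_arm:
  motion:
    - {"offset": [0,0,-8],"roll": 0,"hand": 20}
    - {"offset": [0,0,-25],"roll": 0,"hand": 20}
    - {"offset": [0,0,-45],"roll": 0,"hand": 20}
    - {"offset": [0,0,-65],"roll": 0,"hand": 20}
    - {"offset": [0,0,-85],"roll": 0,"hand": 20}
    - {"offset": [0,0,-105],"roll": 0,"hand": 20}
    - {"offset": [0,0,-125],"roll": 0,"hand": 20}
    - {"offset": [0,0,-145],"roll": 0,"hand": 20}
    - {"offset": [9,-5,-155],"roll": 0,"hand": 20}
    - {"offset": [27,-15,-160],"roll": 0,"hand": 20}
    - {"offset": [50,-28,-160],"roll": 0,"hand": 20}
    - {"offset": [73,-41,-160],"roll": 0,"hand": 20}
    - {"offset": [97,-54,-160],"roll": 0,"hand": 20}
    - {"offset": [121,-67,-160],"roll": 0,"hand": 20}
    - {"offset": [145,-81,-160],"roll": 0,"hand": 20}
    - {"offset": [169,-94,-160],"roll": 0,"hand": 20}
    - {"offset": [193,-108,-160],"roll": 0,"hand": 20}
    - {"offset": [214,-119,-160],"roll": 0,"hand": 20}
    - {"offset": [223,-125,-160],"roll": 0,"hand": 20}
    - {"offset": [223,-125,-160],"roll": 0,"hand": 20}

```text
clock: 4.63
tool_pos: [0.4993, 0.03, 0.2847]
orientation: [179.9, -0.0, -90.2]
force: [-1.0, 0.1, -2.4]
opening: 0.033
```

Emit:
jog_arm:
  motion:
    - {"offset": [10,-6,0],"roll": 0,"hand": 20}
    - {"offset": [30,-17,0],"roll": 0,"hand": 20}
    - {"offset": [54,-31,0],"roll": 0,"hand": 20}
    - {"offset": [78,-44,0],"roll": 0,"hand": 20}
    - {"offset": [102,-58,0],"roll": 0,"hand": 20}
    - {"offset": [126,-71,0],"roll": 0,"hand": 20}
    - {"offset": [150,-85,0],"roll": 0,"hand": 20}
    - {"offset": [174,-98,0],"roll": 0,"hand": 20}
    - {"offset": [190,-107,0],"roll": 0,"hand": 20}
    - {"offset": [198,-112,0],"roll": 0,"hand": 20}
    - {"offset": [198,-112,0],"roll": 0,"hand": 20}
    - {"offset": [198,-112,0],"roll": 0,"hand": 20}
    - {"offset": [198,-112,20],"roll": 0,"hand": 20}
    - {"offset": [198,-112,45],"roll": 0,"hand": 20}
    - {"offset": [198,-112,70],"roll": 0,"hand": 20}
    - {"offset": [198,-112,95],"roll": 0,"hand": 20}
    - {"offset": [198,-112,112],"roll": 0,"hand": 20}
    - {"offset": [198,-112,120],"roll": 0,"hand": 20}
    - {"offset": [198,-112,120],"roll": 0,"hand": 20}
    - {"offset": [198,-112,120],"roll": 0,"hand": 20}

```text
clock: 6.3
tool_pos: [0.6114, -0.1653, 0.1664]
orientation: [-180.0, -0.0, -89.9]
force: [0.3, 0.2, -0.6]
opening: 0.0333
```

Run:
```python
from h import *
o=ctrl.get_obs();print(o['tool_pos'])
t=snap('top','t1.png');w=snap('wrist','w2.png');s=snap('side','s1.png')
c=cv2.resize(w['img'][0:260,150:490],None,fx=1.17,fy=1.17)
d=cv2.resize(t['img'][100:222,350:510],(400,304),interpolation=cv2.INTER_CUBIC)
e=cv2.resize(s['img'][50:250,220:420],(304,304),interpolation=cv2.INTER_CUBIC)
cv2.imwrite('pics/m1.png',np.hstack([c[:304],d])[:,:,::-1])
```

```text
[ 0.61139089 -0.16531537  0.16644208]
```

View pics/m1.png

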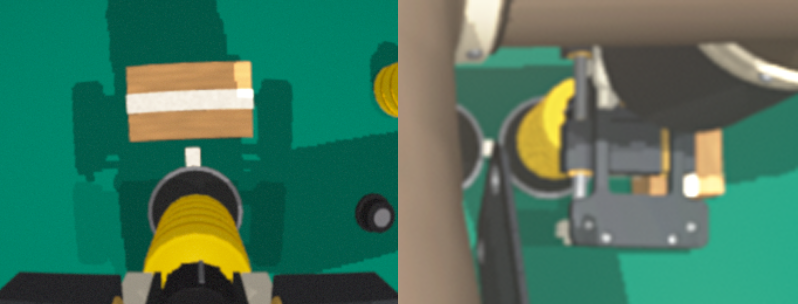

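Bottle b hangs over the last mat. In the wrist crop its centre column is about 196 and the mat's about 195. Lowering it.

Emit:
jog_arm:
  motion:
    - {"offset": [3,0,8],"roll": 0,"hand": 20}
    - {"offset": [3,0,18],"roll": 0,"hand": 20}
    - {"offset": [3,0,26],"roll": 0,"hand": 20}
    - {"offset": [3,0,31],"roll": 0,"hand": 20}
    - {"offset": [3,0,34],"roll": 0,"hand": 20}
    - {"offset": [3,0,35],"roll": 0,"hand": 20}
    - {"offset": [3,0,35],"roll": 0,"hand": 20}
    - {"offset": [3,0,36],"roll": 0,"hand": 20}
    - {"offset": [3,0,36],"roll": 0,"hand": 20}

```text
clock: 7.2
tool_pos: [0.6114, -0.169, 0.13]
orientation: [-180.0, -0.0, -90.0]
force: [-0.4, -0.1, -0.5]
opening: 0.0335
```

Emit:
jog_arm:
  motion:
    - {"offset": [0,0,0.5],"roll": 0,"hand": 20}
    - {"offset": [0,0,1],"roll": 0,"hand": 20}
    - {"offset": [0,0,1],"roll": 0,"hand": 20}
    - {"offset": [0,0,1],"roll": 0,"hand": 20}

```text
clock: 7.53
tool_pos: [0.6116, -0.1691, 0.1299]
orientation: [-179.9, -0.0, -90.0]
force: [-1.1, 1.6, 5.7]
opening: 0.0334
```

Contact (5.7 N up). Releasing slowly to 60 mm, then rising.

Emit:
jog_arm:
  motion:
    - {"offset": [0,0,0],"roll": 0,"hand": 36}
    - {"offset": [0,0,0],"roll": 0,"hand": 40}
    - {"offset": [0,0,0],"roll": 0,"hand": 46}
    - {"offset": [0,0,0],"roll": 0,"hand": 54}
    - {"offset": [0,0,0],"roll": 0,"hand": 60}
    - {"offset": [0,0,0],"roll": 0,"hand": 60}
    - {"offset": [0,0,0],"roll": 0,"hand": 60}
    - {"offset": [0,0,-10],"roll": 0,"hand": 60}
    - {"offset": [0,0,-30],"roll": 0,"hand": 60}
    - {"offset": [0,0,-60],"roll": 0,"hand": 60}
    - {"offset": [0,0,-90],"roll": 0,"hand": 60}
    - {"offset": [0,0,-110],"roll": 0,"hand": 60}
    - {"offset": [0,0,-110],"roll": 0,"hand": 60}
    - {"offset": [0,0,-110],"roll": 0,"hand": 60}

```text
clock: 8.7
tool_pos: [0.6118, -0.1689, 0.2409]
orientation: [-179.8, 0.0, -90.0]
force: [-0.8, -0.1, -0.4]
opening: 0.0599
```

Emit:
jog_arm:
  motion:
    - {"offset": [-14,9,0],"roll": 0,"hand": 60}
    - {"offset": [-44,30,0],"roll": 0,"hand": 60}
    - {"offset": [-76,51,0],"roll": 0,"hand": 60}
    - {"offset": [-108,73,0],"roll": 0,"hand": 60}
    - {"offset": [-140,95,0],"roll": 0,"hand": 60}
    - {"offset": [-172,116,0],"roll": 0,"hand": 60}
    - {"offset": [-204,138,0],"roll": 0,"hand": 60}
    - {"offset": [-236,160,0],"roll": 0,"hand": 60}
    - {"offset": [-260,176,0],"roll": 0,"hand": 60}
    - {"offset": [-273,185,0],"roll": 0,"hand": 60}
    - {"offset": [-273,185,0],"roll": 0,"hand": 60}
    - {"offset": [-273,185,0],"roll": 0,"hand": 60}
    - {"offset": [-273,185,0],"roll": 0,"hand": 60}

```text
clock: 9.78
tool_pos: [0.426, 0.1038, 0.2382]
orientation: [180.0, -0.0, -90.0]
force: [-0.1, 0.2, -0.1]
opening: 0.06
```

Run:
```python
from h import *
o=ctrl.get_obs();w=snap('wrist','w3.png');print(o['tool_pos'])
for P in([.4266,.1046,.122],[.6112,-.168,.144],[.6076,-.0732,.004],[.604,.0218,.004],[.4352,-.0635,.086]):print(wproj(w,o,P).round(1))
cv2.imwrite('pics/w3c.png',cv2.resize(w['img'][0:250,70:470],None,fx=2,fy=2)[:,:,::-1])
```

```text
[0.42599473 0.10381147 0.23818937]
[318.7 198. ]
[126.5 -68.2]
[178.9  40.5]
[181.8 110.9]
[309.8  18.8]
```

View pics/w3c.png

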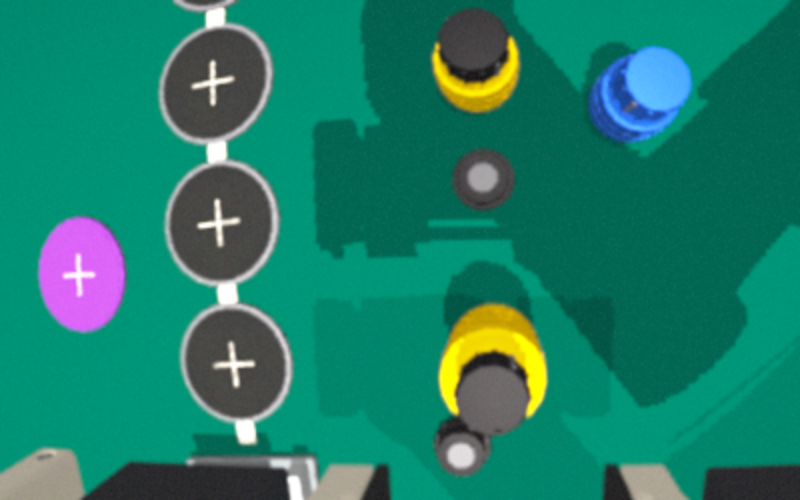

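d's cap is at full-frame (316.5,198.5) against a predicted (318.7,198). The mats lie within 3 px of prediction, and all of them show the same +x bias of about 2 mm. Gripping d.

Emit:
jog_arm:
  motion:
    - {"offset": [0,-1,20],"roll": 0,"hand": 60}
    - {"offset": [0,-1,45],"roll": 0,"hand": 60}
    - {"offset": [0,-1,70],"roll": 0,"hand": 60}
    - {"offset": [0,-1,95],"roll": 0,"hand": 60}
    - {"offset": [0,-1,112],"roll": 0,"hand": 60}
    - {"offset": [0,-1,124],"roll": 0,"hand": 60}
    - {"offset": [0,-1,130],"roll": 0,"hand": 60}
    - {"offset": [0,-1,130],"roll": 0,"hand": 60}
    - {"offset": [0,-1,130],"roll": 0,"hand": 60}
    - {"offset": [0,-1,130],"roll": 0,"hand": 50}
    - {"offset": [0,-1,130],"roll": 0,"hand": 42}
    - {"offset": [0,-1,130],"roll": 0,"hand": 38}
    - {"offset": [0,-1,130],"roll": 0,"hand": 34}
    - {"offset": [0,-1,130],"roll": 0,"hand": 20}
    - {"offset": [0,-1,130],"roll": 0,"hand": 20}
    - {"offset": [0,-1,130],"roll": 0,"hand": 20}
    - {"offset": [0,-1,130],"roll": 0,"hand": 20}
    - {"offset": [0,-1,130],"roll": 0,"hand": 20}

```text
clock: 11.33
tool_pos: [0.4275, 0.1042, 0.1089]
orientation: [-180.0, 0.0, -90.0]
force: [-0.4, 1.1, 5.1]
opening: 0.0332
```

Run:
```python
from h import *
t=snap('top');s=snap('side')
e=cv2.resize(s['img'][80:230,290:450],(427,400),interpolation=cv2.INTER_CUBIC)
d=cv2.resize(t['img'][110:210,350:450],(373,373),interpolation=cv2.INTER_CUBIC);d=np.vstack([d,np.zeros((27,373,3),np.uint8)])
cv2.imwrite('pics/m2.png',np.hstack([e,d])[:,:,::-1])
```

```text
(no output)
```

View pics/m2.png

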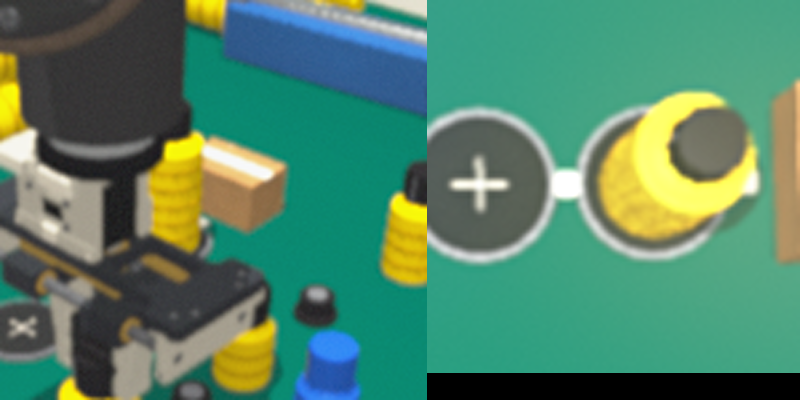

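b stands on its mat, with its cap top at about (427.2,147) in the top image and the mat centre at about (411.1,159). I'll compute the offset while d lifts.

Run:
```python
from h import *
t=snap('top');print(ground(t,427.2,147,.144),ground(t,411.1,159.1,.004))
```

```text
[ 0.60962185 -0.16733875  0.144     ] [ 0.61077768 -0.16910546  0.004     ]
```

Emit:
jog_arm:
  motion:
    - {"offset": [0,0,-8],"roll": 0,"hand": 20}
    - {"offset": [0,0,-25],"roll": 0,"hand": 20}
    - {"offset": [0,0,-45],"roll": 0,"hand": 20}
    - {"offset": [0,0,-65],"roll": 0,"hand": 20}
    - {"offset": [0,0,-85],"roll": 0,"hand": 20}
    - {"offset": [0,0,-105],"roll": 0,"hand": 20}
    - {"offset": [7,-7,-115],"roll": 0,"hand": 20}
    - {"offset": [23,-23,-120],"roll": 0,"hand": 20}
    - {"offset": [40,-40,-120],"roll": 0,"hand": 20}
    - {"offset": [57,-57,-120],"roll": 0,"hand": 20}
    - {"offset": [74,-74,-120],"roll": 0,"hand": 20}
    - {"offset": [91,-91,-120],"roll": 0,"hand": 20}
    - {"offset": [108,-108,-120],"roll": 0,"hand": 20}
    - {"offset": [125,-125,-120],"roll": 0,"hand": 20}
    - {"offset": [142,-142,-120],"roll": 0,"hand": 20}
    - {"offset": [159,-161,-120],"roll": 0,"hand": 20}
    - {"offset": [171,-174,-120],"roll": 0,"hand": 20}
    - {"offset": [177,-181,-120],"roll": 0,"hand": 20}
    - {"offset": [177,-181,-120],"roll": 0,"hand": 20}
    - {"offset": [177,-181,-120],"roll": 0,"hand": 20}

```text
clock: 13.15
tool_pos: [0.6075, -0.073, 0.2279]
orientation: [179.9, 0.0, -90.1]
force: [0.0, -0.1, -1.4]
opening: 0.0334
```

b is centred to within about 2 mm. Lowering d.

Emit:
jog_arm:
  motion:
    - {"offset": [0,-1,15],"roll": 0,"hand": 20}
    - {"offset": [0,-1,35],"roll": 0,"hand": 20}
    - {"offset": [0,-1,55],"roll": 0,"hand": 20}
    - {"offset": [0,-1,75],"roll": 0,"hand": 20}
    - {"offset": [0,-1,92],"roll": 0,"hand": 20}
    - {"offset": [0,-1,103],"roll": 0,"hand": 20}
    - {"offset": [0,-1,109],"roll": 0,"hand": 20}
    - {"offset": [0,-1,112],"roll": 0,"hand": 20}
    - {"offset": [0,-1,114],"roll": 0,"hand": 20}
    - {"offset": [0,-1,115],"roll": 0,"hand": 20}
    - {"offset": [0,-1,115],"roll": 0,"hand": 20}
    - {"offset": [0,-1,115],"roll": 0,"hand": 20}

```text
clock: 14.15
tool_pos: [0.6095, -0.0729, 0.1143]
orientation: [-179.9, 0.0, -90.0]
force: [0.2, 0.1, -1.6]
opening: 0.0332
```

Emit:
jog_arm:
  motion:
    - {"offset": [0.5,0.5,0.5],"roll": 0,"hand": 20}
    - {"offset": [0.5,0.5,1],"roll": 0,"hand": 20}
    - {"offset": [0.5,0.5,1.5],"roll": 0,"hand": 20}
    - {"offset": [0.5,0.5,1.5],"roll": 0,"hand": 20}
    - {"offset": [0.5,0.5,1.5],"roll": 0,"hand": 20}

```text
clock: 14.57
tool_pos: [0.6091, -0.0736, 0.1129]
orientation: [-179.9, -0.0, -90.0]
force: [0.0, 0.0, 5.9]
opening: 0.033
```

Contact; release and rise.

Emit:
jog_arm:
  motion:
    - {"offset": [0,0,0],"roll": 0,"hand": 36}
    - {"offset": [0,0,0],"roll": 0,"hand": 40}
    - {"offset": [0,0,0],"roll": 0,"hand": 46}
    - {"offset": [0,0,0],"roll": 0,"hand": 54}
    - {"offset": [0,0,0],"roll": 0,"hand": 60}
    - {"offset": [0,0,0],"roll": 0,"hand": 60}
    - {"offset": [0,0,0],"roll": 0,"hand": 60}
    - {"offset": [0,0,-10],"roll": 0,"hand": 60}
    - {"offset": [0,0,-30],"roll": 0,"hand": 60}
    - {"offset": [0,0,-60],"roll": 0,"hand": 60}
    - {"offset": [0,0,-90],"roll": 0,"hand": 60}
    - {"offset": [0,0,-120],"roll": 0,"hand": 60}
    - {"offset": [0,0,-125],"roll": 0,"hand": 60}
    - {"offset": [0,0,-125],"roll": 0,"hand": 60}

```text
clock: 15.73
tool_pos: [0.61, -0.0734, 0.2409]
orientation: [-179.7, 0.0, -90.0]
force: [0.4, 0.7, -0.4]
opening: 0.0599
```

Emit:
jog_arm:
  motion:
    - {"offset": [14,12,0],"roll": 0,"hand": 60}
    - {"offset": [40,35,0],"roll": 0,"hand": 60}
    - {"offset": [66,57,0],"roll": 0,"hand": 60}
    - {"offset": [92,80,0],"roll": 0,"hand": 60}
    - {"offset": [118,103,0],"roll": 0,"hand": 60}
    - {"offset": [144,125,0],"roll": 0,"hand": 60}
    - {"offset": [170,148,0],"roll": 0,"hand": 60}
    - {"offset": [195,170,0],"roll": 0,"hand": 60}
    - {"offset": [209,182,0],"roll": 0,"hand": 60}
    - {"offset": [214,186,0],"roll": 0,"hand": 60}
    - {"offset": [214,186,0],"roll": 0,"hand": 60}
    - {"offset": [214,186,0],"roll": 0,"hand": 60}
    - {"offset": [214,186,0],"roll": 0,"hand": 60}

```text
clock: 16.82
tool_pos: [0.423, -0.2869, 0.2367]
orientation: [180.0, 0.0, -90.0]
force: [0.2, 0.0, -0.9]
opening: 0.0599
```

Run:
```python
from h import *
o=ctrl.get_obs();w=snap('wrist','w4.png');t=snap('top');print(o['tool_pos'])
print(wproj(w,o,[.4231,-.2872,.104]))
e=cv2.resize(w['img'][100:250,220:420],(533,400),interpolation=cv2.INTER_CUBIC)
d=cv2.resize(t['img'][110:260,340:440],(267,400),interpolation=cv2.INTER_CUBIC)
cv2.imwrite('pics/m3.png',np.hstack([e,d])[:,:,::-1])
```

```text
[ 0.42295041 -0.286926    0.23665157]
[319.1178106  191.85369513]
```

View pics/m3.png

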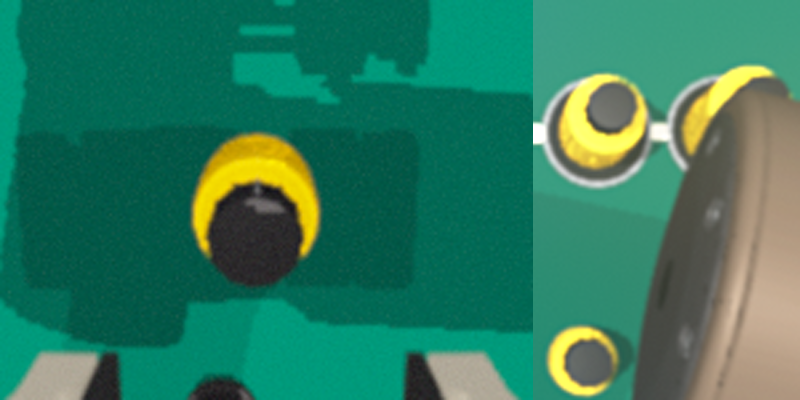

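a's cap is at (316,190) against a predicted (319,192), and d looks centred on its mat. Gripping a.

Emit:
jog_arm:
  motion:
    - {"offset": [1,-1,20],"roll": 0,"hand": 60}
    - {"offset": [1,-1,45],"roll": 0,"hand": 60}
    - {"offset": [1,-1,70],"roll": 0,"hand": 60}
    - {"offset": [1,-1,95],"roll": 0,"hand": 60}
    - {"offset": [1,-1,120],"roll": 0,"hand": 60}
    - {"offset": [1,-1,138],"roll": 0,"hand": 60}
    - {"offset": [1,-1,146],"roll": 0,"hand": 60}
    - {"offset": [1,-1,147],"roll": 0,"hand": 60}
    - {"offset": [1,-1,147],"roll": 0,"hand": 60}
    - {"offset": [1,-1,147],"roll": 0,"hand": 50}
    - {"offset": [1,-1,147],"roll": 0,"hand": 42}
    - {"offset": [1,-1,147],"roll": 0,"hand": 38}
    - {"offset": [1,-1,147],"roll": 0,"hand": 34}
    - {"offset": [1,-1,147],"roll": 0,"hand": 20}
    - {"offset": [1,-1,147],"roll": 0,"hand": 20}
    - {"offset": [1,-1,147],"roll": 0,"hand": 20}
    - {"offset": [1,-1,147],"roll": 0,"hand": 20}
    - {"offset": [1,-1,147],"roll": 0,"hand": 20}

```text
clock: 18.42
tool_pos: [0.424, -0.2887, 0.0906]
orientation: [-180.0, -0.0, -90.0]
force: [0.6, 0.7, 5.4]
opening: 0.033
```

Emit:
jog_arm:
  motion:
    - {"offset": [0,0,-8],"roll": 0,"hand": 20}
    - {"offset": [0,0,-28],"roll": 0,"hand": 20}
    - {"offset": [0,0,-53],"roll": 0,"hand": 20}
    - {"offset": [0,0,-78],"roll": 0,"hand": 20}
    - {"offset": [0,0,-103],"roll": 0,"hand": 20}
    - {"offset": [0,0,-128],"roll": 0,"hand": 20}
    - {"offset": [-8,-5,-150],"roll": 0,"hand": 20}
    - {"offset": [-30,-17,-162],"roll": 0,"hand": 20}
    - {"offset": [-57,-33,-165],"roll": 0,"hand": 20}
    - {"offset": [-84,-49,-165],"roll": 0,"hand": 20}
    - {"offset": [-111,-65,-165],"roll": 0,"hand": 20}
    - {"offset": [-138,-80,-165],"roll": 0,"hand": 20}
    - {"offset": [-165,-96,-165],"roll": 0,"hand": 20}
    - {"offset": [-192,-112,-165],"roll": 0,"hand": 20}
    - {"offset": [-219,-127,-165],"roll": 0,"hand": 20}
    - {"offset": [-246,-143,-165],"roll": 0,"hand": 20}
    - {"offset": [-273,-159,-165],"roll": 0,"hand": 20}
    - {"offset": [-298,-173,-165],"roll": 0,"hand": 20}
    - {"offset": [-311,-181,-165],"roll": 0,"hand": 20}
    - {"offset": [-311,-181,-165],"roll": 0,"hand": 20}

```text
clock: 20.08
tool_pos: [0.6055, 0.025, 0.2542]
orientation: [179.9, -0.0, -89.9]
force: [-0.2, 0.3, -1.1]
opening: 0.0332
```

Run:
```python
from h import *
print(ctrl.get_obs()['tool_pos'],ctrl.get_obs()['opening'])
t=snap('top');
print(ground(t,340+75/2.667,110+105/2.667,.126)) # d cap top, read in crop m3
```

```text
[0.60549216 0.02497769 0.25422104] 0.03322038224798199
[ 0.60622675 -0.06825802  0.126     ]
```

Emit:
jog_arm:
  motion:
    - {"offset": [0,0,10],"roll": 0,"hand": 20}
    - {"offset": [0,0,30],"roll": 0,"hand": 20}
    - {"offset": [0,0,55],"roll": 0,"hand": 20}
    - {"offset": [0,0,80],"roll": 0,"hand": 20}
    - {"offset": [0,0,105],"roll": 0,"hand": 20}
    - {"offset": [0,0,128],"roll": 0,"hand": 20}
    - {"offset": [0,0,143],"roll": 0,"hand": 20}
    - {"offset": [0,0,152],"roll": 0,"hand": 20}
    - {"offset": [0,0,156],"roll": 0,"hand": 20}
    - {"offset": [0,0,158],"roll": 0,"hand": 20}
    - {"offset": [0,0,159],"roll": 0,"hand": 20}
    - {"offset": [0,0,159],"roll": 0,"hand": 20}
    - {"offset": [0,0,159],"roll": 0,"hand": 20}

```text
clock: 21.22
tool_pos: [0.6051, 0.0226, 0.097]
orientation: [-179.9, 0.0, -90.0]
force: [-0.9, 0.3, -0.8]
opening: 0.0334
```

Emit:
jog_arm:
  motion:
    - {"offset": [0.5,0,1],"roll": 0,"hand": 20}
    - {"offset": [0.5,0,2],"roll": 0,"hand": 20}
    - {"offset": [0.5,0,2.7],"roll": 0,"hand": 20}
    - {"offset": [0.5,0,2.7],"roll": 0,"hand": 20}
    - {"offset": [0.5,0,2.7],"roll": 0,"hand": 20}

```text
clock: 21.63
tool_pos: [0.6053, 0.0222, 0.0946]
orientation: [-179.9, 0.0, -90.0]
force: [-1.2, 0.1, 6.3]
opening: 0.0333
```

Contact; release and rise.

Emit:
jog_arm:
  motion:
    - {"offset": [0,0,0],"roll": 0,"hand": 36}
    - {"offset": [0,0,0],"roll": 0,"hand": 40}
    - {"offset": [0,0,0],"roll": 0,"hand": 46}
    - {"offset": [0,0,0],"roll": 0,"hand": 54}
    - {"offset": [0,0,0],"roll": 0,"hand": 60}
    - {"offset": [0,0,0],"roll": 0,"hand": 60}
    - {"offset": [0,0,0],"roll": 0,"hand": 60}
    - {"offset": [0,0,-10],"roll": 0,"hand": 60}
    - {"offset": [0,0,-30],"roll": 0,"hand": 60}
    - {"offset": [0,0,-60],"roll": 0,"hand": 60}
    - {"offset": [0,0,-90],"roll": 0,"hand": 60}
    - {"offset": [0,0,-120],"roll": 0,"hand": 60}
    - {"offset": [0,0,-125],"roll": 0,"hand": 60}
    - {"offset": [0,0,-125],"roll": 0,"hand": 60}

```text
clock: 22.8
tool_pos: [0.606, 0.0223, 0.2221]
orientation: [-179.7, 0.1, -90.0]
force: [0.2, -0.8, -0.6]
opening: 0.0599
```

Emit:
jog_arm:
  motion:
    - {"offset": [8,16,0],"roll": 0,"hand": 52}
    - {"offset": [22,43,0],"roll": 0,"hand": 52}
    - {"offset": [37,73,0],"roll": 0,"hand": 52}
    - {"offset": [52,103,0],"roll": 0,"hand": 52}
    - {"offset": [67,133,0],"roll": 0,"hand": 52}
    - {"offset": [79,156,0],"roll": 0,"hand": 52}
    - {"offset": [86,170,0],"roll": 0,"hand": 52}
    - {"offset": [86,170,0],"roll": 0,"hand": 52}
    - {"offset": [86,170,0],"roll": 0,"hand": 52}
    - {"offset": [86,170,0],"roll": 0,"hand": 52}

```text
clock: 23.63
tool_pos: [0.4353, -0.0637, 0.2183]
orientation: [-180.0, -0.0, -90.0]
force: [-0.5, -1.1, -0.4]
opening: 0.0519
```

Run:
```python
from h import *
o=ctrl.get_obs();w=snap('wrist','w5.png');print(o['tool_pos'])
print(wproj(w,o,[.4352,-.0635,.086]))
e=cv2.resize(w['img'][0:250,120:440],(768,600),interpolation=cv2.INTER_CUBIC)
cv2.imwrite('pics/m4.png',e[:,:,::-1])
```

```text
[ 0.43528173 -0.06372814  0.21833497]
[319.48198191 192.50143705]
```

View pics/m4.png

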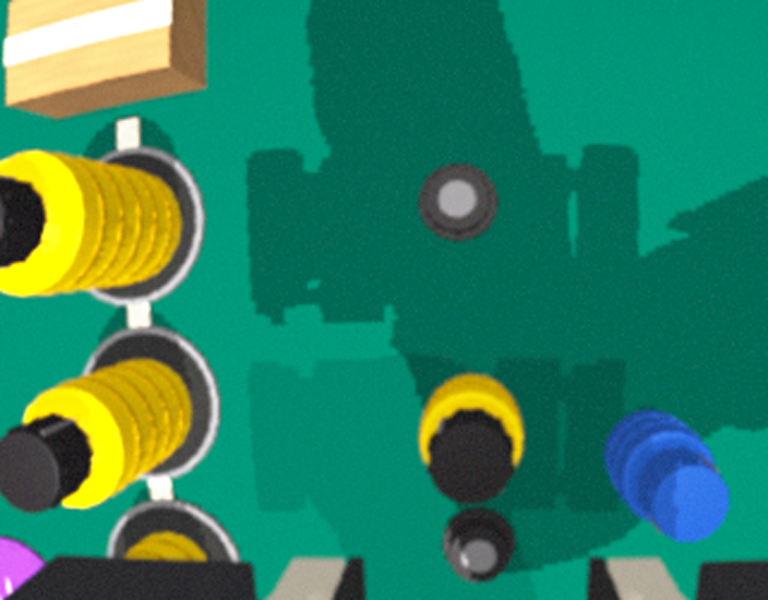

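c's cap is at (316,190). The blue bottle is clear of the finger on its side. Gripping c.

Emit:
jog_arm:
  motion:
    - {"offset": [1,-2,20],"roll": 0,"hand": 52}
    - {"offset": [1,-2,45],"roll": 0,"hand": 52}
    - {"offset": [1,-2,70],"roll": 0,"hand": 52}
    - {"offset": [1,-2,95],"roll": 0,"hand": 52}
    - {"offset": [1,-2,120],"roll": 0,"hand": 52}
    - {"offset": [1,-2,138],"roll": 0,"hand": 52}
    - {"offset": [1,-2,145],"roll": 0,"hand": 52}
    - {"offset": [1,-2,146],"roll": 0,"hand": 52}
    - {"offset": [1,-2,146],"roll": 0,"hand": 52}
    - {"offset": [1,-2,146],"roll": 0,"hand": 46}
    - {"offset": [1,-2,146],"roll": 0,"hand": 40}
    - {"offset": [1,-2,146],"roll": 0,"hand": 36}
    - {"offset": [1,-2,146],"roll": 0,"hand": 34}
    - {"offset": [1,-2,146],"roll": 0,"hand": 20}
    - {"offset": [1,-2,146],"roll": 0,"hand": 20}
    - {"offset": [1,-2,146],"roll": 0,"hand": 20}
    - {"offset": [1,-2,146],"roll": 0,"hand": 20}
    - {"offset": [1,-2,146],"roll": 0,"hand": 20}

```text
clock: 25.18
tool_pos: [0.4372, -0.0649, 0.0729]
orientation: [-179.9, 0.0, -90.0]
force: [-0.7, 0.5, 6.5]
opening: 0.0332
```

Emit:
jog_arm:
  motion:
    - {"offset": [0,0,-8],"roll": 0,"hand": 20}
    - {"offset": [0,0,-28],"roll": 0,"hand": 20}
    - {"offset": [0,0,-53],"roll": 0,"hand": 20}
    - {"offset": [0,0,-78],"roll": 0,"hand": 20}
    - {"offset": [0,0,-103],"roll": 0,"hand": 20}
    - {"offset": [0,0,-128],"roll": 0,"hand": 20}
    - {"offset": [-8,-7,-145],"roll": 0,"hand": 20}
    - {"offset": [-23,-21,-150],"roll": 0,"hand": 20}
    - {"offset": [-42,-38,-150],"roll": 0,"hand": 20}
    - {"offset": [-61,-56,-150],"roll": 0,"hand": 20}
    - {"offset": [-80,-73,-150],"roll": 0,"hand": 20}
    - {"offset": [-99,-90,-150],"roll": 0,"hand": 20}
    - {"offset": [-118,-108,-150],"roll": 0,"hand": 20}
    - {"offset": [-137,-125,-150],"roll": 0,"hand": 20}
    - {"offset": [-156,-142,-150],"roll": 0,"hand": 20}
    - {"offset": [-171,-156,-150],"roll": 0,"hand": 20}
    - {"offset": [-179,-163,-150],"roll": 0,"hand": 20}
    - {"offset": [-181,-165,-150],"roll": 0,"hand": 20}
    - {"offset": [-181,-165,-150],"roll": 0,"hand": 20}
    - {"offset": [-181,-165,-150],"roll": 0,"hand": 20}

```text
clock: 26.85
tool_pos: [0.6008, 0.1154, 0.2222]
orientation: [179.9, -0.0, -90.0]
force: [-1.1, 0.2, -1.4]
opening: 0.0336
```

Emit:
jog_arm:
  motion:
    - {"offset": [0,0,10],"roll": 0,"hand": 20}
    - {"offset": [0,0,30],"roll": 0,"hand": 20}
    - {"offset": [0,0,55],"roll": 0,"hand": 20}
    - {"offset": [0,0,80],"roll": 0,"hand": 20}
    - {"offset": [0,0,105],"roll": 0,"hand": 20}
    - {"offset": [0,0,123],"roll": 0,"hand": 20}
    - {"offset": [0,0,134],"roll": 0,"hand": 20}
    - {"offset": [0,0,140],"roll": 0,"hand": 20}
    - {"offset": [0,0,143],"roll": 0,"hand": 20}
    - {"offset": [0,0,143],"roll": 0,"hand": 20}
    - {"offset": [0,0,143],"roll": 0,"hand": 20}

```text
clock: 27.77
tool_pos: [0.6022, 0.1162, 0.0804]
orientation: [-179.9, 0.0, -90.0]
force: [0.9, 0.4, 0.2]
opening: 0.0334
```

Emit:
jog_arm:
  motion:
    - {"offset": [0,0,1],"roll": 0,"hand": 20}
    - {"offset": [0,0,2],"roll": 0,"hand": 20}
    - {"offset": [0,0,3],"roll": 0,"hand": 20}
    - {"offset": [0,0,3.7],"roll": 0,"hand": 20}
    - {"offset": [0,0,3.7],"roll": 0,"hand": 20}
    - {"offset": [0,0,3.7],"roll": 0,"hand": 20}

```text
clock: 28.27
tool_pos: [0.6022, 0.1163, 0.077]
orientation: [-179.9, 0.0, -90.0]
force: [-1.1, -0.2, 6.6]
opening: 0.033
```

Contact; release, rise, then back off toward the robot's left to clear the view.

Emit:
jog_arm:
  motion:
    - {"offset": [0,0,0],"roll": 0,"hand": 36}
    - {"offset": [0,0,0],"roll": 0,"hand": 40}
    - {"offset": [0,0,0],"roll": 0,"hand": 46}
    - {"offset": [0,0,0],"roll": 0,"hand": 54}
    - {"offset": [0,0,0],"roll": 0,"hand": 60}
    - {"offset": [0,0,0],"roll": 0,"hand": 60}
    - {"offset": [0,0,0],"roll": 0,"hand": 60}
    - {"offset": [0,0,-10],"roll": 0,"hand": 60}
    - {"offset": [0,0,-30],"roll": 0,"hand": 60}
    - {"offset": [0,0,-60],"roll": 0,"hand": 60}
    - {"offset": [0,0,-95],"roll": 0,"hand": 60}
    - {"offset": [0,0,-130],"roll": 0,"hand": 60}
    - {"offset": [-10,10,-160],"roll": 0,"hand": 60}
    - {"offset": [-40,25,-165],"roll": 0,"hand": 60}
    - {"offset": [-75,45,-165],"roll": 0,"hand": 60}
    - {"offset": [-110,65,-165],"roll": 0,"hand": 60}
    - {"offset": [-145,85,-165],"roll": 0,"hand": 60}
    - {"offset": [-180,105,-165],"roll": 0,"hand": 60}
    - {"offset": [-215,125,-165],"roll": 0,"hand": 60}
    - {"offset": [-240,140,-165],"roll": 0,"hand": 60}

```text
clock: 29.93
tool_pos: [0.46, 0.3584, 0.2418]
orientation: [-180.0, 0.1, -89.9]
force: [2.0, -0.7, -0.1]
opening: 0.0602
```

Run:
```python
from h import *
t=snap('top','t5.png');s=snap('side','s5.png')
e=cv2.resize(t['img'][110:210,230:450],(792,360),interpolation=cv2.INTER_CUBIC)
cv2.imwrite('pics/m5.png',e[:,:,::-1])
```

```text
(no output)
```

View pics/m5.png

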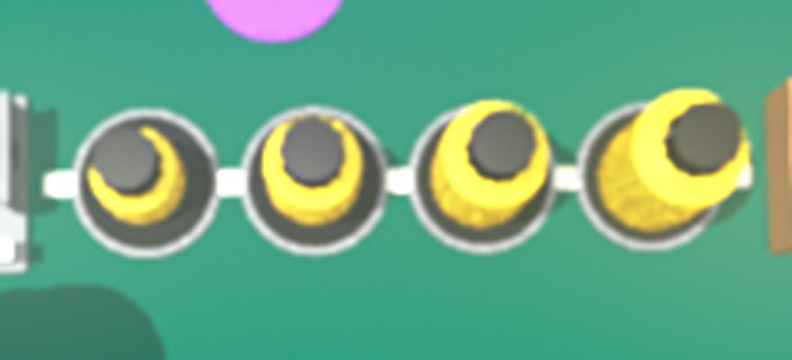

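View pics/s5.png

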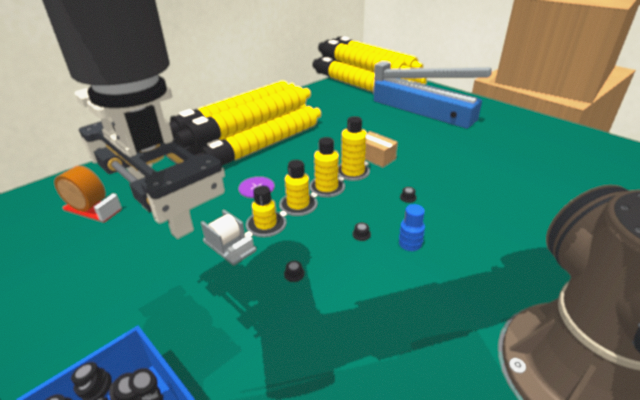

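Run:
```python
from h import *
t=snap('top')
for c,m,h in zip([(128,160),(314,150),(502,145),(705,139)],[(146,182),(314,181),(484,178),(651,177)],(.086,.104,.122,.14)):
    a,b=[ground(t,230+p[0]/3.6,110+p[1]/3.6,z) for p,z in((c,h+.004),(m,.004))]
    print(a.round(4)[:2],b.round(4)[:2],((a-b)*1000).round(1)[:2])
```

```text
[0.5986 0.1155] [0.6005 0.1164] [-1.9 -0.9]
[0.603  0.0209] [0.6035 0.0217] [-0.5 -0.8]
[ 0.6047 -0.0706] [ 0.6077 -0.0742] [-3.   3.6]
[ 0.6068 -0.165 ] [ 0.6106 -0.1686] [-3.8  3.5]
```

Run:
```python
from h import *
print(ctrl.get_obs()['clock'],order.close_job())
```

```text
the job is handed in; nothing more can be done
30.0833 None
```

The four yellow bottles stand upright on the four mats in height order, c, a, d, b, with c (shortest) next to the label dispenser and b (tallest) at the carton end. I handed the job in at 30.1 s with the gripper open and clear of everything.

- **Upright and undisturbed:** the last side picture shows all four standing. The blue bottle, loose caps and purple disc were not touched.
- **Centring:** the last top picture puts c and a within about 2 mm of their mat centres. It puts d and b about 5 mm off.
- **Disagreement:** an earlier top reading put b about 2 mm off, and the wrist picture showed d and b close to centred in x. I put the larger figures down mainly to camera calibration and reading error on the taller bottles, so I did not move them again.

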